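# Seat the tank cap, dip the gauge rod and present it level

## Task

Press the water tank's filler cap down until it is fully home, then take the gauge rod from its cradle and insert it in the tank's slanted dip tube until its collar stops on the tube's mouth. Draw it out and present it for reading: finish while still holding it in the gripper, lying level and still, with its tip low over the middle of the drip dish, about a hand's breadth above it and touching nothing. Leave the cap home and do not disturb the bottle, tape roll, gauze or needle packs.

Things in the scene. Friction and masses are not known exactly. Their poses are not given: they have to be found in the camera images.
- tank: White plastic water tank with rounded edges, 120 x 110 x 105 mm (its x, y, z), fixed to the worktop on four short feet. Origin: centre of its underside, z up. The slanted dip tube leaves its -x side; the filler cap is on its top; a brass drain stub sticks 18 mm out low on its -y side.
- dip_tube: Steel guide tube fixed to the tank's -x side, rising outward at 40 degrees above horizontal. Origin: centre of its open mouth, 158 mm along tank -x, 112 mm above the worktop; z runs along the tube, out of the mouth and up (tank direction (-0.766, 0, 0.643)). 130 mm long, 18 mm outside, bore 12 mm; funnel mouth 30 mm outside, 24 mm inside, narrowing to the bore 18 mm down.
- cap (a joint): Travel of the filler cap straight down onto its neck, m: 0 is 8 mm proud, 0.008 is fully home on the tank top (hard stop). It starts somewhere between 0 and 0.003. It is stiff (about 8 N moves it) and stays where it is left.
- cap_top (a point): Centre of the flat top of the filler cap: a grey ribbed disc 60 mm in diameter and 16 mm thick on top of the tank. Its height is 129 mm less the cap's travel; fully home it stands at 121 mm.
- dip_rod: Gauge rod, 236 mm, 90 g. Origin: on its axis at the collar's tip-side face, which stops on the tube's mouth; x points to the tip. Shaft 8 mm round to x=116 mm; collar disc 36 mm across, x=-8..0; black 14 mm square handle x=-112..-8 (grip its upright flats near x=-50, free x=-85..-10; balance about x=-11); end disc 22 mm across to x=-120. Starts level in the cradle, axis 55 mm above the worktop.
- rod_tip (a point): The rod's tip end, on its axis, 116 mm from its origin.
- cradle: Grey cradle fixed to the worktop: base plate 190 x 60 x 8 mm and two posts with notches open at the top (walls to 64 mm high), 45 mm ahead of the rod's collar face (under the shaft) and 94 mm behind it (under the handle). Origin: on the worktop below the collar face; x points as the rod's tip does. Lifting the rod straight up by 25 mm clears the posts.
- drip_dish: Shallow open steel dish 110 x 150 x 18 mm, fixed to the worktop. Origin: centre of its underside.
- bottle_white: Bystander: white bottle, 61 mm in diameter, 150 mm tall, standing. Origin: centre of its underside.
- tape_roll_c: Bystander: pale tape roll, 33 mm in diameter, 60 mm tall, standing. Origin: centre of its underside.
- gauze: Bystander: folded gauze pad, 37 x 57 x 10 mm, left of the tank. Origin: centre of its underside.
- needle_pack_1: Bystander: flat needle pack, 30 x 86 x 9 mm, to the right of the tank, below the tube side. Origin: centre of its underside.
- needle_pack_2: Bystander: flat needle pack, 30 x 86 x 9 mm, farther right. Origin: centre of its underside.
Things that resemble listed ones, but are neither listed nor needed, are in the scene too. Several things have the shape of the drip_dish; the one meant has the colours described above. What is shaped like the dip_rod but orange is not meant.

How it is judged (in metres and radians):
On the way, in this order (a step that is already met when the one before it is completed fails the run):
1. the filler cap is pressed fully home (value of joint cap above 0.007 m), for 0.1 s.
2. the rod is in the dip tube with its collar stopped on the mouth (z of dip_rod in the frame of dip_tube below 0.003 m and distance between dip_rod and dip_tube below 0.006 m and angle between the x axis of dip_rod and the z axis of dip_tube, either way round below 0.08 rad and z of rod_tip in the frame of dip_tube below -0.1 m), for 0.1 s.
3. the rod is drawn out, its tip clear of the mouth (z of rod_tip in the frame of dip_tube above 0.005 m), for 0.05 s.
At the end, for the whole second after the job is handed in: Cap home (over 7 of 8 mm); rod held by the fingers, still and level within 10 degrees, tip within 35 mm of the dish middle seen from above and 50 to 200 mm above the worktop, collar over 50 mm above it, touching neither tank, cradle, dish nor bystanders (value of joint cap above 0.007 m and angle between dip_rod's own x axis and vertical between 1.4 and 1.74 rad and horizontal distance between rod_tip and drip_dish below 0.035 m and height (world z) of rod_tip between 0.05 and 0.2 m and height (world z) of dip_rod above 0.05 m and linear speed of dip_rod below 0.02 m/s and angular speed of dip_rod below 0.15 rad/s and contact force between dip_rod and the fingers above 1 N and contact force between dip_rod and tank below 0.2 N and contact force between dip_rod and cradle below 0.2 N and contact force between dip_rod and drip_dish below 0.2 N and contact force between dip_rod and bottle_white below 0.2 N and contact force between dip_rod and tape_roll_c below 0.2 N and contact force between dip_rod and gauze below 0.2 N and contact force between dip_rod and needle_pack_1 below 0.2 N and contact force between dip_rod and needle_pack_2 below 0.2 N); the arm keeps its last pose, push and grip.
It fails at once if the white bottle is moved by more than 25 mm (distance of bottle_white from where it was at the start of the episode above 0.025 m).
It fails at once if the tape roll is moved by more than 25 mm (distance of tape_roll_c from where it was at the start of the episode above 0.025 m).
It fails at once if the gauze pad is moved by more than 25 mm (distance of gauze from where it was at the start of the episode above 0.025 m).
It fails at once if the needle pack nearer the tank is moved by more than 25 mm (distance of needle_pack_1 from where it was at the start of the episode above 0.025 m).
It fails at once if the needle pack farther right is moved by more than 25 mm (distance of needle_pack_2 from where it was at the start of the episode above 0.025 m).
It also fails if it takes over 64 s, if anything falls off the work surface, if the arm or the gripper's body presses on something with over 40 N, if the wrist force passes 120 N, or if a joint passes its speed limit or range.

## Robot

A 6-joint arm with a two-finger parallel gripper is mounted at the origin on a cart in front of the work surface, level with it; the furniture and walls round the work are solid. World frame = base frame: x ahead of the robot, y to its left, z up, the work surface at z = 0. Lengths are in m, angles in degrees, forces in N, time in s.
With the tool pointing down it reaches from about 0.4 to 0.825 m from the base axis. Payload 7 kg.
Tool frame: the origin (TCP) lies between the finger pads; the fingertips stand 25 mm ahead of it and the grasp point (between the pads) lies 6 mm ahead of it; z points along the fingers, y is the line along which they close (so a half turn about z gives the same grasp; the last joint's range is limited). The gripper opens to 88 mm and grips with 3 to 60 N. Pads are 19 mm wide; open, the fingers measure 130 mm over their backs; the gripper's body (78 mm by 193 mm) begins 47 mm behind the grasp point.
Start: joints at [84.918, 20.546, 0.682, 0, -70.136, -16.507], TCP at [0.248, 0.628, 0.252] pointing down, gripper open.
Joint ranges: [-176.03, 176.03], [-82.01, 121.73], [-58.28, 71.71], [-173.87, 95.51], [-174.79, -0.11], [-173.66, 173.66]. Speed limits (degrees/s): [136.94, 136.94, 172.46, 180, 180, 180].

## Interface

Orientations are given as [roll, pitch, yaw] about the fixed x, y, z axes, in that order (R = Rz(yaw) Ry(pitch) Rx(roll)).
In Python, from plant import r gives the robot as it stands.
- The arm moves only by the shell command python3 -m crank 'ROWS' [FORCE]. ROWS is JSON, a list of rows, each a list of 3 entries, a list of its own where there are three numbers: the turn, a rotation vector about the tool's x, y, z in degrees, then the shift along the tool's x, y, z in cm, then the closure, from -1 (fully open) to 1 (shut). In form: [[[wx, wy, wz], [dx, dy, dz], fingers], ...]. A call has 1 to 8 rows; each row shifts and turns the commanded pose from where the row before left it, along the tool's axes as they then stand; what a row does not reach is not made up. A row lasts 1/10 s, in which the tool goes at most 50 mm and 8.59 degrees, less where a joint would pass 70% of its speed; a pose out of reach is approached as far as the arm can. A call with a gripper value outside its range is refused whole. The fingers move at their own pace and stop on an object; FORCE is the grip in N (left out, the last holds). Time passes only in rows, so rows that do not move let the fingers close. It gives the time, the measured TCP pose, the force, the opening and the grip force at its end, in the units of the state.
- r.get_state(): the state, without advancing time (a new reading comes with each control period).
- r.capture(name): name is "scene" or "top"; returns a dict with "color" (400x640x3 uint8, red, green, blue), "range_z" (400x640 float32, m along the optical axis (not along the pixel's ray), 0 where there is no reading), "intrinsics" (3x3 intrinsics, pixels), "k1" (the pictures are not rectified: a ray, as slopes to the right and down, at radius r is drawn at 1 + k1 r^2 times it, then the intrinsics apply), "world_from_camera" (4x4, takes a point from camera to world coordinates). Camera axes: x right, y down, z forward; pixel columns grow to the right and rows downward; lengths in m; the calibration is good to about 2 mm. A picture is of the moment at which its call begins.
- r.close_job(): hands the job in; it is judged then, once.
The state is a dict: "time_s": time; "joints": joint angles; "qd": joint speeds; "joint_torque": joint torques, N m; "tcp_pos": TCP position; "eef_rot": TCP orientation; "contact_force": force on the tool from outside, world axes, zero at the start; "moment": the same for the moment, N m; "gripper_width": finger opening in m; "gripper_force": force on a finger pad.
Only numpy, scipy, OpenCV 4.12 (cv2) and the standard library are available. Lean on these libraries where they do the work, as an engineer would, in place of code of your own. Each camera call takes 0.05 s, during which the arm holds its last target. There are 200 camera calls.

## Working session

There is one attempt and no reset: what is moved stays moved. The work goes in short steps, Python scripts to look and compute and a shell command to move; the robot and the scene stay as the last step left them, time stands still between calls to the robot, and variables do not carry over. Pictures are saved under pics/ and viewed, at most 10 in all, crops included, and the job is handed in when it is done.

```bash
ls; mkdir -p pics; cat > h.py <<'E'
import numpy as np, cv2
from plant import r
from scipy.spatial.transform import Rotation as R
def cap(n):
    c=r.capture(n); return c
def save(c,f): cv2.imwrite('pics/'+f,c['color'][:,:,::-1])
def rays(c,uv):
    K=np.array(c['intrinsics']);uv=np.float64(uv).reshape(-1,1,2)
    p=cv2.undistortPoints(uv,K,np.array([c['k1'],0,0,0.])).reshape(-1,2)
    return np.c_[p,np.ones(len(p))]
def onplane(c,uv,z):
    T=np.array(c['world_from_camera']);d=rays(c,uv)@T[:3,:3].T;o=T[:3,3]
    return o+d*((z-o[2])/d[:,2])[:,None]
def cloud(c):
    T=np.array(c['world_from_camera']);h,w=c['range_z'].shape
    u,v=np.meshgrid(np.arange(w),np.arange(h))
    d=rays(c,np.stack([u.ravel(),v.ravel()],1))*c['range_z'].reshape(-1,1)
    return (d@T[:3,:3].T+T[:3,3]).reshape(h,w,3)
E
python3 - <<'E'
from h import *
for n in('scene','top'):
    c=cap(n);save(c,n+'0.png');np.savez(n+'0.npz',**c);print(n,np.round(c['world_from_camera'],3).tolist(),c['k1'],np.round(c['intrinsics'],1).tolist())
print(r.get_state())
E
```

```text
pics
scene [[0.543, -0.49, 0.682, -0.433], [-0.84, -0.328, 0.433, -0.801], [0.012, -0.808, -0.589, 0.968], [0.0, 0.0, 0.0, 1.0]] -0.06840605691928227 [[418.3, 0.0, 320.9], [0.0, 418.3, 197.1], [0.0, 0.0, 1.0]]
top [[-0.178, -0.775, 0.606, -0.666], [-0.984, 0.132, -0.121, 0.077], [0.014, -0.618, -0.786, 1.703], [0.0, 0.0, 0.0, 1.0]] -0.15893080145486954 [[517.9, 0.0, 311.4], [0.0, 517.9, 194.5], [0.0, 0.0, 1.0]]
{'time_s': 0.1, 'joints': array([ 8.49181518e+01,  2.05876578e+01,  6.39563642e-01, -1.74102122e-02,
       -7.01350595e+01, -1.65072193e+01]), 'qd': array([-0.05854017, -0.08980073,  0.06255356,  0.0901264 ,  0.01445454,
       -0.00556391]), 'joint_torque': array([-1.73181088e-03, -5.84159231e+01,  2.93749541e+01,  7.01553315e+00,
        1.01485377e-02, -4.53508744e-05]), 'tcp_pos': array([0.24823823, 0.62727642, 0.25071779]), 'eef_rot': array([ 1.79915623e+02, -7.93609719e-03, -2.15949896e+01]), 'contact_force': array([0.44324691, 0.02025425, 0.8760221 ]), 'moment': array([ 0.00427661,  0.04763533, -0.03442558]), 'gripper_force': 0.0, 'gripper_width': 0.0872210308872301}
```

View pics/scene0.png

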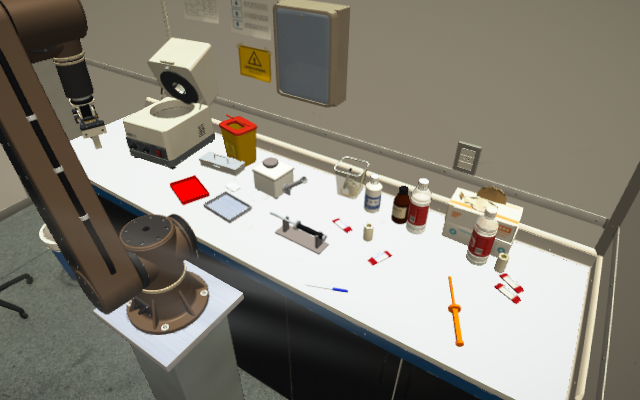

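View pics/top0.png

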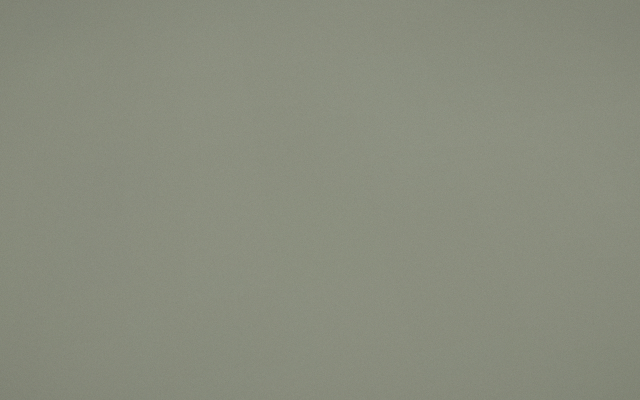

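The scene view shows the tank at about (273,178) with its cap at (270,162), and the tube mouth at about (303,181). The cradle and rod are at about (302,228) and the steel dish at (228,207), with a red dish at (188,190). The orange decoy is at (455,310). The top view is a uniform grey-green, so something is blocking it.

```bash
python3 - <<'E'
from h import *
c=dict(np.load('top0.npz'));z=c['range_z'];print('top',z.min(),np.median(z),z.max())
c=dict(np.load('scene0.npz'));z=c['range_z'];print('scene',z.min(),np.median(z),z.max(),(z==0).mean())
P=cloud(c)
for uv in[(228,207),(270,162),(258,180),(302,238),(188,190),(340,300),(298,222),(320,234)]: print(uv,np.round(P[uv[1],uv[0]],3),np.round(onplane(c,[uv],0)[0],3),c['color'][uv[1],uv[0]])
im=c['color'][130:260,170:400,::-1]
cv2.imwrite('pics/crop0.png',cv2.resize(im,None,fx=3.4,fy=3.4,interpolation=cv2.INTER_CUBIC))
E
```

```text
top 0.0 0.19248195 0.29569486
scene 0.0 1.3514357 3.0614674 0.00393359375
(228, 207) [ 0.439  0.17  -0.   ] [0.439 0.17  0.   ] [200 211 226]
(270, 162) [0.624 0.104 0.128] [0.785 0.242 0.   ] [175 163 154]
(258, 180) [0.57  0.125 0.067] [0.645 0.194 0.   ] [128 122 107]
(302, 238) [ 0.445 -0.17   0.006] [ 0.45  -0.165  0.   ] [175 163 154]
(188, 190) [0.426 0.374 0.007] [0.432 0.382 0.   ] [252   0   0]
(340, 300) [ 0.287 -0.416  0.001] [ 0.288 -0.416  0.   ] [241 243 242]
(298, 222) [ 0.448 -0.152  0.067] [ 0.514 -0.103  0.   ] [103  99  94]
(320, 234) [ 0.442 -0.244  0.063] [ 0.503 -0.206  0.   ] [29 28 29]
```

View pics/crop0.png

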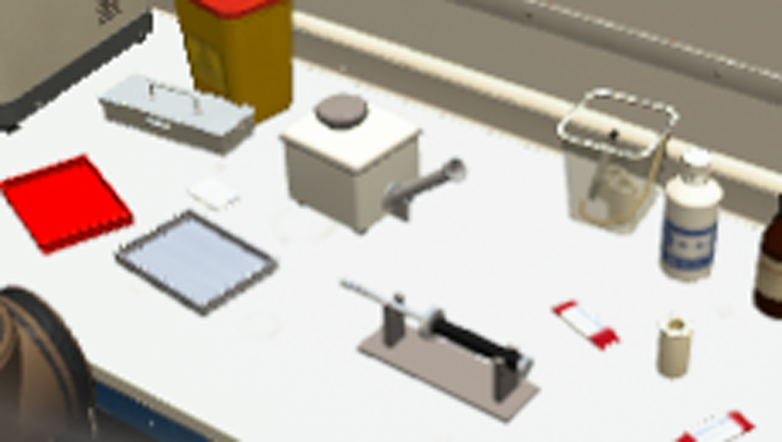

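The crop shows the cap at scene pixel (270,162), the tube mouth at (304,180), the rod tip at (271,213), the collar at (297,225) and the end disc at (323,236). The steel dish is at (228,207), and the gauze lies between it and the tank. Next I'll measure from depth and colour masks.

```bash
cat > m.py <<'E'
from h import *
import sys
def near(P,C,m,name):
    pass
c=dict(np.load('scene0.npz'));P=cloud(c);X,Y,Z=P[...,0],P[...,1],P[...,2]
ok=c['range_z']>0
box=lambda a,b,d,e,f,g: ok&(X>a)&(X<b)&(Y>d)&(Y<e)&(Z>f)&(Z<g)
# cap
m=box(.55,.70,.03,.18,.1195,.14); q=P[m]; 
(cx,cy),rad=cv2.minEnclosingCircle(q[:,:2].astype(np.float32)); print('cap',cx,cy,rad,'z',np.percentile(q[:,2],[5,50,95]))
m=box(.5,.75,-.03,.25,.098,.112); print('tanktop',cv2.minAreaRect(P[m][:,:2].astype(np.float32)),np.median(P[m][:,2]),m.sum())
# tube
m=box(.5,.75,-.10,.035,.035,.14); q=P[m]; mu=q.mean(0); u,s,v=np.linalg.svd(q-mu); print('tube',len(q),mu,v[0],s/np.sqrt(len(q)), 'ymin',q[:,1].min(),'z',q[:,2].max())
e=q[q[:,1]<-.03]; print('mouth pts',e.min(0),e.max(0))
# rod
m=box(.38,.52,-.32,-.03,.045,.08);q=P[m];mu=q.mean(0);u,s,v=np.linalg.svd((q-mu)[:,:2]);print('rod',len(q),mu,v[0],q.min(0),q.max(0))
d=v[0]*np.sign(v[0,1]);n=np.array([-d[1],d[0]])
t=(q[:,:2]-mu[:2])@d;w=(q[:,:2]-mu[:2])@n
for a in np.arange(t.min(),t.max(),.01):
    k=(t>=a)&(t<a+.01)
    if k.any():print('%.3f n%d w %.4f..%.4f z %.3f..%.3f x%.3f y%.3f'%(a-t.max(),k.sum(),w[k].min(),w[k].max(),q[k,2].min(),q[k,2].max(),*(mu[:2]+d*(a+.005)+n*(w[k].min()+w[k].max())/2)))
# dish rim
m=box(.3,.6,.05,.3,.012,.03);print('dish',cv2.minAreaRect(P[m][:,:2].astype(np.float32)),m.sum())
m=box(.33,.55,-.35,0,.004,.012);print('cradle',cv2.minAreaRect(P[m][:,:2].astype(np.float32)),m.sum())
E
python3 m.py
```

```text
cap 0.6237365007400513 0.1089484840631485 0.033964090049266815 z [0.12226214 0.12874872 0.13261196]
tanktop ((0.6242849230766296, 0.0939876139163971), (0.12353440374135971, 0.11477003246545792), 86.05890655517578) 0.10543526757930782 382
tube 174 [ 0.62341056 -0.00900481  0.08251559] [-0.24940276 -0.85771046  0.44958985] [0.04218617 0.01970984 0.00980174] ymin -0.0681373879485806 z 0.12461740344130234
mouth pts [ 0.59758999 -0.06813739  0.08413491] [ 0.62813874 -0.03012309  0.1246174 ]
rod 324 [ 0.43838932 -0.1710929   0.05950406] [-0.0375731  -0.99929388] [ 0.42117952 -0.26576775  0.04534997] [ 0.45928604 -0.03017073  0.07706074]
-0.236 n26 w -0.0109..0.0080 z 0.047..0.071 x0.436 y-0.261
-0.226 n11 w -0.0081..0.0058 z 0.050..0.065 x0.437 y-0.251
-0.216 n32 w -0.0169..0.0145 z 0.050..0.065 x0.437 y-0.241
-0.206 n14 w -0.0174..0.0041 z 0.052..0.065 x0.443 y-0.231
-0.196 n14 w -0.0086..0.0037 z 0.049..0.065 x0.439 y-0.221
-0.186 n15 w -0.0083..0.0071 z 0.050..0.066 x0.438 y-0.211
-0.176 n15 w -0.0080..0.0049 z 0.049..0.065 x0.439 y-0.201
-0.166 n14 w -0.0080..0.0072 z 0.049..0.065 x0.4
[... 480 characters left out ...]
0.076 n32 w -0.0160..0.0121 z 0.045..0.065 x0.443 y-0.101
-0.066 n7 w -0.0134..0.0078 z 0.055..0.064 x0.444 y-0.091
-0.056 n6 w -0.0055..0.0041 z 0.055..0.063 x0.442 y-0.081
-0.046 n5 w -0.0050..0.0005 z 0.055..0.059 x0.444 y-0.071
-0.036 n5 w -0.0044..0.0037 z 0.054..0.059 x0.443 y-0.061
-0.026 n5 w -0.0040..0.0020 z 0.057..0.060 x0.444 y-0.051
-0.016 n8 w -0.0056..0.0029 z 0.054..0.059 x0.445 y-0.041
-0.006 n3 w -0.0012..0.0008 z 0.056..0.062 x0.444 y-0.031
dish ((0.48630592226982117, 0.18053880333900452), (0.21673782169818878, 0.22884957492351532), 77.91799926757812) 309
cradle ((0.43995407223701477, -0.17510069906711578), (0.3490166962146759, 0.21922989189624786), 89.90927124023438) 1266
```

```bash
cat > go.py <<'E'
from h import *
def plan(pos,rpy,rows=None):
    """relative move from measured pose: turn in tool axes (deg), shift in tool axes (cm)"""
    s=r.get_state();A=R.from_euler('xyz',s['eef_rot'],degrees=True);B=R.from_euler('xyz',rpy,degrees=True)
    w=(A.inv()*B).as_rotvec(degrees=True);d=A.inv().apply(np.array(pos)-s['tcp_pos'])*100
    dB=B.inv().apply(np.array(pos)-s['tcp_pos'])*100
    print('turn',w.round(2),'shift(now axes)',d.round(2),'shift(final axes)',dB.round(2),'pose',s['tcp_pos'].round(4),s['eef_rot'].round(2),'t',s['time_s'],'q',s['joints'].round(1),'F',s['contact_force'].round(1))
E
python3 - <<'E'
from h import *
from go import plan
c=dict(np.load('scene0.npz'));P=cloud(c);C=c['color'].astype(int)
X,Y,Z=P[...,0],P[...,1],P[...,2];ok=c['range_z']>0
for y0 in np.arange(.1,.7,.1):
  print('y%.1f'%y0,[ (round(x0,1),round(float(Z[m].max()),2)) for x0 in np.arange(.2,.9,.1) if (m:=ok&(X>x0)&(X<x0+.1)&(Y>y0)&(Y<y0+.1)&(Z<.6)&(np.indices(Z.shape)[1]>110)).sum()>5])
# tank top by plane-inlier pixels, cap by colour, tube by height
m=(abs(Z-.105)<.006)&(X>.54)&(X<.71)&(Y>.0)&(Y<.2)&(C.min(2)>190)
m=cv2.morphologyEx(m.astype(np.uint8),cv2.MORPH_CLOSE,np.ones((3,3)))
v,u=np.nonzero(m);print('ttop px',len(u),u.min(),u.max(),v.min(),v.max())
h=cv2.convexHull(np.c_[u,v].astype(np.float32))[:,0]; print('rect',cv2.minAreaRect(onplane(c,h,.105)[:,:2].astype(np.float32)))
sub=C[150:175,255:288]; dark=(sub.min(2)<185)&(Z[150:175,255:288]>.118)
v,u=np.nonzero(dark);print('cap z',np.median(Z[150:175,255:288][dark]),len(u));h=onplane(c,np.c_[u+255,v+150],.127);print('cap',cv2.minEnclosingCircle(h[:,:2].astype(np.float32)))
# steel dish outline by colour on z=.018
d=((C.max(2)-C.min(2)>12)&(C[...,2]>C[...,0])|(C.max(2)<150)).astype(np.uint8);d[:, :195]=0;d[:,258:]=0;d[:185]=0;d[228:]=0
cs,_=cv2.findContours(d,cv2.RETR_EXTERNAL,cv2.CHAIN_APPROX_NONE);k=max(cs,key=cv2.contourArea)[:,0]
print('dish',cv2.minAreaRect(onplane(c,k,.012)[:,:2].astype(np.float32)))
plan([.624,.106,.2],[180,0,-92])
E
```

```text
y0.1 [(np.float64(0.2), 0.01), (np.float64(0.3), 0.02), (np.float64(0.4), 0.02), (np.float64(0.5), 0.13), (np.float64(0.6), 0.14), (np.float64(0.7), 0.6), (np.float64(0.8), 0.29)]
y0.2 [(np.float64(0.2), 0.01), (np.float64(0.3), 0.02), (np.float64(0.4), 0.02), (np.float64(0.5), 0.02), (np.float64(0.6), 0.18), (np.float64(0.7), 0.19), (np.float64(0.8), 0.6)]
y0.3 [(np.float64(0.2), 0.01), (np.float64(0.3), 0.02), (np.float64(0.4), 0.02), (np.float64(0.5), 0.04), (np.float64(0.6), 0.23), (np.float64(0.7), 0.22), (np.float64(0.8), 0.6)]
y0.4 [(np.float64(0.2), 0.01), (np.float64(0.3), 0.02), (np.float64(0.4), 0.02), (np.float64(0.5), 0.04), (np.float64(0.6), 0.18), (np.float64(0.7), 0.22), (np.float64(0.8), 0.6)]
y0.5 [(np.float64(0.2), 0.01), (np.float64(0.3), 0.01), (np.float64(0.4), 0.19), (np.float64(0.5), 0.2), (np.float64(0.6), 0.4), (np.float64(0.7), 0.43), (np.float64(0.8), 0.6)]
y0.6 [(np.float64(0.2), 0.01), (np.float64(0.3), 0.01), (np.float64(0.4), 0.19), (np.float64(0.5), 0.2), (np.float64(0.6), 0.4), (np.float64(0.7), 0.44), (np.float64(0.8), 0.6)]
ttop px 329 253 291 161 178
rect ((0.6250866651535034, 0.09442992508411407), (0.1205434501171112, 0.10627835243940353), 85.74584197998047)
cap z 0.12881794228834925 124
cap ((0.6229751110076904, 0.10420023649930954), 0.035635411739349365)
dish ((0.4311109781265259, 0.16494375467300415), (0.16351765394210815, 0.1204843521118164), 83.56854248046875)
turn [ 7.00e-02 -6.00e-02  7.04e+01] shift(now axes) [54.12 34.63  5.13] shift(final axes) [ 50.78 -39.37   5.07] pose [0.2482 0.6273 0.2507] [ 1.7992e+02 -1.0000e-02 -2.1590e+01] t 0.1 q [ 84.9  20.6   0.6  -0.  -70.1 -16.5] F [0.4 0.  0.9]
```

```bash
python3 -m crank '[[[0,0,0],[3.6,2.4,0],1],[[0,0,0],[3.6,2.4,0],1],[[0,0,0],[3.6,2.4,0],1],[[0,0,0],[3.6,2.4,0],1],[[0,0,0],[3.6,2.4,0],1],[[0,0,0],[3.6,2.4,0],1],[[0,0,0],[3.6,2.4,0],1]]' 30; python3 -m crank '[[[0,0,0],[3.6,2.25,0],1],[[0,0,0],[3.6,2.25,0],1],[[0,0,0],[3.6,2.25,0],1],[[0,0,0],[3.6,2.25,0],1],[[0,0,0],[3.6,2.25,0],1],[[0,0,0],[3.6,2.25,0],1],[[0,0,0],[3.6,2.25,0],1],[[0,0,0],[3.6,2.25,0],1]]'; python3 -m crank '[[[0,0,8.5],[0,0,0],1],[[0,0,8.5],[0,0,0],1],[[0,0,8.5],[0,0,0],1],[[0,0,8.5],[0,0,0],1],[[0,0,8.5],[0,0,0],1],[[0,0,8.5],[0,0,0],1],[[0,0,8.5],[0,0,0],1],[[0,0,8.5],[0,0,0],1]]'
python3 - <<'E'
from h import *
from go import plan
plan([.624,.106,.17],[180,0,-92])
c=cap('top');save(c,'top1.png');print(np.median(c['range_z']))
E
```

```text
time_s: 0.8
tcp_pos: [0.4214, 0.377, 0.2514]
eef_rot: [180.0, 0.0, -21.6]
contact_force: [0.6, 0.3, 0.5]
gripper_width: 0.0371
gripper_force: 0.0
time_s: 1.6
tcp_pos: [0.6231, 0.1037, 0.2512]
eef_rot: [180.0, 0.0, -21.6]
contact_force: [0.5, 1.3, -0.4]
gripper_width: 0.0004
gripper_force: 0.0
time_s: 2.4
tcp_pos: [0.6222, 0.1053, 0.2511]
eef_rot: [179.9, -0.0, -89.9]
contact_force: [0.2, -0.0, -0.6]
gripper_width: 0.0004
gripper_force: 0.0
turn [ 0.05 -0.02  2.05] shift(now axes) [-0.08 -0.19  8.11] shift(final axes) [-0.08 -0.18  8.11] pose [0.6222 0.1053 0.2511] [ 1.7995e+02 -1.0000e-02 -8.9950e+01] t 2.4 q [ 27.3  16.5  -5.2  -0.  -68.3 -27.2] F [ 0.2 -0.  -0.6]
0.19246426
```

```bash
python3 -m crank '[[[0,0,0],[0,0,1.7],1],[[0,0,0],[0,0,1.7],1],[[0,0,0],[0,0,1.7],1],[[0,0,0],[0,0,1.7],1],[[0,0,0],[0,0,1.7],1],[[0,0,0],[0,0,0.4],1],[[0,0,0],[0,0,0.4],1],[[0,0,0],[0,0,0],1]]'; python3 -m crank '[[[0,0,0],[0,0,0.2],1],[[0,0,0],[0,0,0.2],1],[[0,0,0],[0,0,0.2],1],[[0,0,0],[0,0,0.2],1]]';python3 -m crank '[[[0,0,0],[0,0,0.2],1],[[0,0,0],[0,0,0.2],1],[[0,0,0],[0,0,0],1]]'
```

```text
time_s: 3.25
tcp_pos: [0.6225, 0.1054, 0.1586]
eef_rot: [180.0, -0.0, -89.5]
contact_force: [0.3, -0.3, -0.6]
gripper_width: 0.0004
gripper_force: 0.0
time_s: 3.65
tcp_pos: [0.6227, 0.1054, 0.1517]
eef_rot: [-179.9, 0.0, -89.6]
contact_force: [-3.1, 0.3, 7.6]
gripper_width: 0.0004
gripper_force: 4.0
time_s: 3.95
tcp_pos: [0.6227, 0.1054, 0.1476]
eef_rot: [-179.9, 0.0, -89.6]
contact_force: [-0.9, -0.4, 4.6]
gripper_width: 0.0003
gripper_force: 2.6
```

```bash
python3 -m crank '[[[0,0,0],[0,0,0.15],1],[[0,0,0],[0,0,0.15],1],[[0,0,0],[0,0,0],1]]'
```

```text
time_s: 4.25
tcp_pos: [0.6228, 0.1055, 0.1462]
eef_rot: [-179.9, 0.0, -89.5]
contact_force: [-6.9, 0.0, 16.0]
gripper_width: 0.0004
gripper_force: 8.0
```

```bash
python3 -m crank '[[[0,0,0],[0,0,0.1],1],[[0,0,0],[0,0,0.1],1],[[0,0,0],[0,0,0],1],[[0,0,0],[0,0,0],1]]'
```

```text
time_s: 4.65
tcp_pos: [0.6228, 0.1054, 0.146]
eef_rot: [-179.8, 0.0, -89.5]
contact_force: [-12.9, 0.1, 28.7]
gripper_width: 0.0005
gripper_force: 14.1
```

```bash
python3 -m crank '[[[0,0,0],[0,0,-0.5],1],[[0,0,0],[0,0,-2],1],[[0,0,0],[0,0,-3],1],[[0,0,0],[0,0,-3],1],[[0,0,0],[0,0,-2],1]]'; python3 -m crank '[[[0,0,0],[3.7,2.3,0],-1],[[0,0,0],[3.7,2.3,0],-1],[[0,0,0],[3.7,2.3,0],-1],[[0,0,0],[3.7,2.3,0],-1],[[0,0,0],[3.7,2.3,0],-1],[[0,0,0],[3.7,2.3,0],-1],[[0,0,0],[3.7,2.3,0],-1],[[0,0,0],[3.7,2.3,0],-1]]';  python3 -m crank '[[[0,0,2.4],[0,0,0],-1],[[0,0,0],[0,0,0],-1]]'
python3 - <<'E'
from h import *
from go import plan
plan([.439,-.191,.061],[180,0,-91.9])
c=cap('scene');np.savez('scene1.npz',**c);P=cloud(c)
q=P[150:175,255:288];m=(c['color'][150:175,255:288].min(2)<185)&(q[...,2]>.112)
print('cap z',np.median(q[...,2][m]))
im=c['color'][130:260,170:400,::-1]
cv2.imwrite('pics/crop1.png',cv2.resize(im,None,fx=3.4,fy=3.4,interpolation=cv2.INTER_CUBIC))
E
```

```text
time_s: 5.15
tcp_pos: [0.6231, 0.1054, 0.249]
eef_rot: [-179.9, 0.0, -89.6]
contact_force: [1.1, 0.0, -0.5]
gripper_width: 0.0005
gripper_force: 0.0
time_s: 5.95
tcp_pos: [0.4395, -0.1932, 0.2469]
eef_rot: [-179.9, -0.0, -89.6]
contact_force: [1.8, -0.3, 0.5]
gripper_width: 0.0589
gripper_force: 0.0
time_s: 6.15
tcp_pos: [0.44, -0.1929, 0.2468]
eef_rot: [-180.0, 0.0, -92.2]
contact_force: [0.4, 0.0, 0.9]
gripper_width: 0.0748
gripper_force: 0.0
turn [-0.05  0.   -0.26] shift(now axes) [-0.19  0.12 18.58] shift(final axes) [-0.19  0.1  18.58] pose [ 0.44   -0.1929  0.2468] [-179.95    0.    -92.16] t 6.15 q [ -0.2   2.1 -23.5  -0.  -64.4  -2. ] F [0.4 0.  0.9]
cap z 0.12550337275688594
```

View pics/crop1.png

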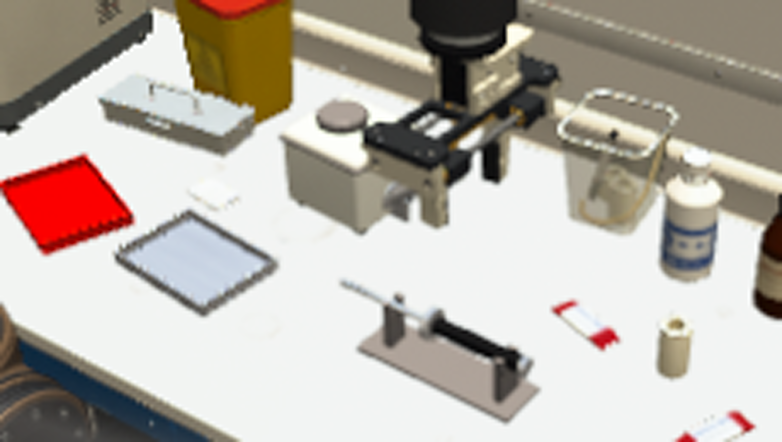

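The gripper now hangs above the cradle, with the rod still in its cradle at crop (430,325). The cap at (341,116) looks lower than before, so I'll check its depth robustly before the grasp.

```bash
python3 - <<'E'
from h import *
a=dict(np.load('scene0.npz'));b=dict(np.load('scene1.npz'))
A=cloud(a);B=cloud(b)
for n,c,P in(('0',a,A),('1',b,B)):
    print(n,'cap centre z',np.median(P[159:165,264:277,2]).round(4),'tank top',np.median(P[168:172,280:287,2]).round(4),'table',np.median(P[250:258,250:262,2]).round(4))
    col=c['color'][148:172,270].astype(int).mean(1); print(col.round().tolist())
E
python3 -m crank '[[[0,0,0],[-0.2,0.1,2.5],-1],[[0,0,0],[0,0,2.5],-1],[[0,0,0],[0,0,2.5],-1],[[0,0,0],[0,0,2.5],-1],[[0,0,0],[0,0,2.5],-1],[[0,0,0],[0,0,2.5],-1],[[0,0,0],[0,0,1.5],-1],[[0,0,0],[0,0,1.0],-1]]'
```

```text
0 cap centre z 0.1297 tank top 0.1061 table 0.0029
[115.0, 134.0, 145.0, 144.0, 212.0, 236.0, 243.0, 243.0, 237.0, 202.0, 164.0, 163.0, 164.0, 164.0, 164.0, 161.0, 152.0, 120.0, 74.0, 68.0, 183.0, 248.0, 252.0, 252.0]
1 cap centre z 0.1221 tank top 0.3315 table 0.0033
[115.0, 134.0, 144.0, 144.0, 212.0, 236.0, 243.0, 243.0, 243.0, 243.0, 241.0, 216.0, 163.0, 164.0, 164.0, 163.0, 164.0, 170.0, 164.0, 110.0, 60.0, 169.0, 246.0, 252.0]
time_s: 7.0
tcp_pos: [0.4397, -0.1891, 0.0702]
eef_rot: [179.9, -0.0, -91.8]
contact_force: [-0.4, -0.8, 0.4]
gripper_width: 0.0875
gripper_force: 0.0
```

```bash
python3 -m crank '[[[0,0,0],[0.2,0,0.5],-1],[[0,0,0],[0,0,0.4],-1],[[0,0,0],[0,0,0],0.2],[[0,0,0],[0,0,0],0.6],[[0,0,0],[0,0,0],0.8],[[0,0,0],[0,0,0],1],[[0,0,0],[0,0,0],1],[[0,0,0],[0,0,0],1]]' 15; python3 -m crank '[[[0,0,0],[0,0,0],1],[[0,0,0],[0,0,0],1],[[0,0,0],[0,0,0],1]]' 45
```

```text
time_s: 7.8
tcp_pos: [0.4396, -0.192, 0.0628]
eef_rot: [-180.0, 0.0, -92.0]
contact_force: [-0.5, 0.1, -0.4]
gripper_width: 0.0447
gripper_force: 0.0
time_s: 8.1
tcp_pos: [0.4396, -0.1919, 0.0625]
eef_rot: [180.0, -0.0, -92.0]
contact_force: [-0.1, -1.1, -0.6]
gripper_width: 0.021
gripper_force: 0.0
```

```bash
python3 -m crank '[[[0,0,0],[0,0,0],1],[[0,0,0],[0,0,0],1],[[0,0,0],[0,0,0],1],[[0,0,0],[0,0,0],1]]' 45; python3 -m crank '[[[0,0,0],[0,0,-0.5],1],[[0,0,0],[0,0,-1],1],[[0,0,0],[0,0,-1.5],1],[[0,0,0],[0,0,-3],1],[[0,0,0],[0,0,-4],1],[[0,0,0],[0,0,-4],1],[[0,0,0],[0,0,-4],1],[[0,0,0],[0,0,0],1]]'
```

```text
time_s: 8.5
tcp_pos: [0.4396, -0.1919, 0.0626]
eef_rot: [-180.0, -0.0, -92.0]
contact_force: [0.0, -0.0, 0.2]
gripper_width: 0.0137
gripper_force: 45.0
time_s: 9.3
tcp_pos: [0.4422, -0.1926, 0.2492]
eef_rot: [-179.4, -0.1, -91.9]
contact_force: [-0.1, 0.4, -0.7]
gripper_width: 0.0136
gripper_force: 45.0
```

```bash
cat > rod.py <<'E'
from h import *
def rod(save_as=None,crop=None):
    s=r.get_state();c=cap('scene');P=cloud(c)
    A=R.from_euler('xyz',s['eef_rot'],degrees=True);Q=A.inv().apply((P.reshape(-1,3)-s['tcp_pos']))
    # tool frame: rod along -x from x=+.08 to -.17, near y=0,z=.006
    ok=(c['range_z'].ravel()>0)&(abs(Q[:,1])<.022)&(abs(Q[:,2]-.006)<.022)
    sh=ok&(Q[:,0]<-.058)&(Q[:,0]>-.22)&(abs(Q[:,1])<.015)&(abs(Q[:,2]-.006)<.015)
    q=Q[sh];print('state',s['tcp_pos'].round(4),s['eef_rot'].round(2))
    py=np.polyfit(q[:,0],q[:,1],1);pz=np.polyfit(q[:,0],q[:,2],1)
    print('shaft n',sh.sum(),'x',q[:,0].min().round(4),'y=%.3fx+%.4f z=%.3fx+%.4f'%(*py,*pz),'mid',q.mean(0).round(4))
    for a in np.arange(-.18,.09,.01):
        k=ok&(Q[:,0]>=a)&(Q[:,0]<a+.01)
        if k.any():print('%.2f n%d y %.4f..%.4f z %.4f..%.4f'%(a,k.sum(),*np.percentile(Q[k,1],[5,95]),*np.percentile(Q[k,2],[5,95])))
    if save_as:
        t,u=crop[:2],crop[2:];im=c['color'][u[0]:u[1],t[0]:t[1],::-1]
        cv2.imwrite('pics/'+save_as,cv2.resize(im,None,fx=4,fy=4,interpolation=cv2.INTER_CUBIC))
    return c,P,Q,s
E
python3 - <<'E'
from rod import *
c,P,Q,s=rod('hold.png',(200,400,120,260))
np.savez('hold.npz',Q=Q,color=c['color'])
E
```

```text
state [ 0.4422 -0.1926  0.2492] [-1.794e+02 -9.000e-02 -9.194e+01]
shaft n 26 x -0.1622 y=0.033x+0.0059 z=-0.001x+0.0052 mid [-0.1424  0.0012  0.0053]
-0.17 n1 y 0.0023..0.0023 z 0.0040..0.0040
-0.16 n8 y -0.0040..0.0037 z 0.0036..0.0090
-0.15 n6 y -0.0000..0.0055 z -0.0004..0.0079
-0.14 n7 y -0.0022..0.0012 z 0.0031..0.0098
-0.13 n4 y 0.0018..0.0046 z 0.0022..0.0086
-0.02 n2 y 0.0195..0.0200 z 0.0163..0.0193
-0.01 n7 y 0.0201..0.0217 z -0.0015..0.0156
0.00 n56 y -0.0205..0.0209 z -0.0135..0.0177
0.01 n28 y -0.0195..0.0151 z -0.0129..0.0097
0.02 n17 y -0.0035..0.0077 z -0.0015..0.0098
0.03 n19 y -0.0024..0.0089 z -0.0023..0.0121
0.04 n16 y -0.0037..0.0086 z -0.0023..0.0124
0.05 n18 y -0.0056..0.0074 z -0.0023..0.0080
0.06 n18 y -0.0031..0.0101 z -0.0027..0.0131
0.07 n17 y -0.0066..0.0094 z -0.0022..0.0135
```

View pics/hold.png

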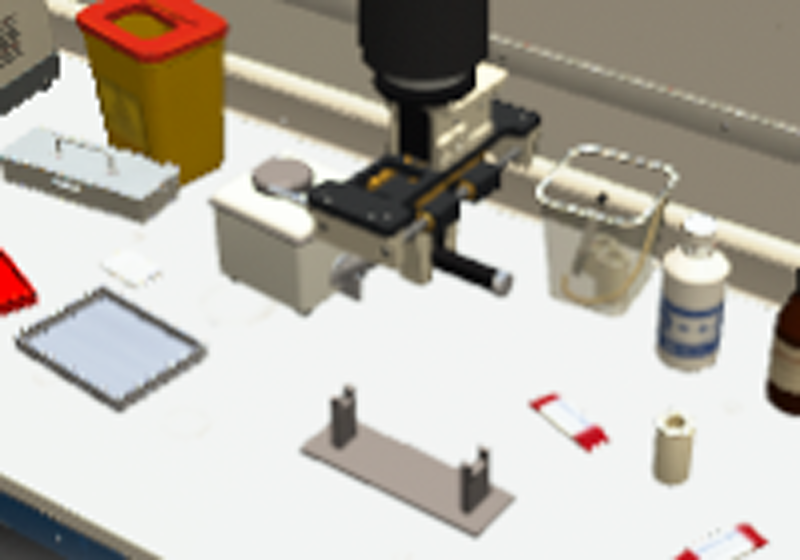

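The rod is held level. The cradle is empty at crop (400,450), the end disc is at (500,280) and the tube mouth is half hidden behind the gripper. Next I'll plan the pre-insertion pose and check clearances to the basket and bottle.

```bash
cat > tube.py <<'E'
from h import *
M=np.array([.613,-.0635,.112]);yaw=86.
def pose(h,M=M,yaw=yaw,gx=.048):
    t=np.array([np.cos(np.radians(yaw)),np.sin(np.radians(yaw)),0]);u=-.766*t+np.array([0,0,.6428])
    y=np.cross([0,0,1.],t);z=np.cross(u,y)
    if z[2]>0:y=-y;z=-z
    return M+(h+gx)*u-.006*z, R.from_matrix(np.c_[u,y,z]).as_euler('xyz',degrees=True)
E
python3 - <<'E'
from tube import *
from go import plan
P=cloud(dict(np.load('scene0.npz')))
for n,(a,b,e,f) in dict(basket=(337,368,157,195),bottle=(366,380,175,210),tape=(364,373,224,240)).items():
    q=P[e:f,a:b].reshape(-1,3);q=q[(q[:,2]>.03)&(q[:,2]<.3)&(q[:,0]<.8)];print(n,np.percentile(q,[2,98],axis=0).round(3).tolist())
for h in(.146,.0):
    p,e=pose(h);print(h,p.round(4),e.round(2));plan(p,e)
E
```

```text
basket [[0.704, -0.274, 0.033], [0.794, -0.135, 0.125]]
bottle [[0.697, -0.318, 0.034], [0.734, -0.272, 0.151]]
tape [[0.553, -0.372, 0.032], [0.584, -0.343, 0.063]]
0.146 [ 0.6029 -0.2079  0.2413] [180. -40. -94.]
turn [-1.08 39.99  1.8 ] shift(now axes) [  1.02 -16.25   0.6 ] shift(final axes) [  0.03 -16.28   0.66] pose [ 0.4409 -0.1921  0.2462] [-1.7961e+02 -1.0000e-02 -9.1980e+01] t 9.35 q [ -0.    2.  -23.7   0.  -63.9  -2. ] F [ 0.8  1.  -2. ]
0.0 [ 0.6107 -0.0963  0.1475] [180. -40. -94.]
turn [-1.08 39.99  1.8 ] shift(now axes) [-10.16 -16.58   9.99] shift(final axes) [-14.57 -16.28   0.66] pose [ 0.4409 -0.1921  0.2462] [-1.7961e+02 -1.0000e-02 -9.1980e+01] t 9.35 q [ -0.    2.  -23.7   0.  -63.9  -2. ] F [ 0.8  1.  -2. ]
```

```bash
python3 -m crank '[[[-0.2,8,0.35],[0,0,0],1],[[-0.2,8,0.35],[0,0,0],1],[[-0.2,8,0.35],[0,0,0],1],[[-0.2,8,0.35],[0,0,0],1],[[-0.2,8,0.35],[0,0,0],1],[[0,0,0],[0,0,0],1],[[0,0,0],[0,0,0],1]]'; python3 - <<'E'
from tube import *
from go import plan
plan(*pose(.146))
E
```

```text
time_s: 10.05
tcp_pos: [0.4391, -0.1915, 0.2417]
eef_rot: [179.4, -40.0, -93.4]
contact_force: [-0.2, -0.7, -0.7]
gripper_width: 0.0135
gripper_force: 45.0
turn [0.28 0.02 0.43] shift(now axes) [  0.48 -16.45   0.26] shift(final axes) [  0.35 -16.45   0.34] pose [ 0.4391 -0.1915  0.2417] [179.36 -39.98 -93.44] t 10.05 q [ 23.5   4.7 -46.5  38.5 -65.9 -51.9] F [-0.2 -0.7 -0.7]
```

```bash
python3 -m crank '[[[0,0,0],[0.4,-2.7,0.3],1],[[0,0,0],[0,-2.7,0],1],[[0,0,0],[0,-2.7,0],1],[[0,0,0],[0,-2.7,0],1],[[0,0,0],[0,-2.7,0],1],[[0.3,0,0.4],[0,-2.9,0],1],[[0,0,0],[0,0,0],1],[[0,0,0],[0,0,0],1]]'; python3 - <<'E'
from tube import *
from go import plan
from rod import rod
plan(*pose(.146))
c,P,Q,s=rod('pre.png',(230,390,120,250))
np.savez('pre.npz',**c)
E
```

```text
time_s: 10.85
tcp_pos: [0.6026, -0.2092, 0.2417]
eef_rot: [-179.8, -39.9, -94.3]
contact_force: [-1.7, 0.5, -1.1]
gripper_width: 0.0137
gripper_force: 45.0
turn [ 0.    0.08 -0.23] shift(now axes) [-0.13 -0.02 -0.05] shift(final axes) [-0.13 -0.02 -0.05] pose [ 0.6026 -0.2092  0.2417] [-179.81  -39.92  -94.3 ] t 10.85 q [ 14.8  18.9 -28.8  42.2 -64.7 -45.4] F [-1.7  0.5 -1.1]
state [ 0.6026 -0.2092  0.2417] [-179.81  -39.92  -94.3 ]
shaft n 89 x -0.2191 y=0.045x+0.0072 z=0.019x+0.0074 mid [-0.1595 -0.      0.0043]
-0.16 n4 y -0.0002..0.0035 z 0.0022..0.0078
-0.15 n5 y -0.0003..0.0043 z 0.0037..0.0077
-0.14 n2 y -0.0001..0.0011 z 0.0034..0.0094
-0.13 n4 y 0.0015..0.0061 z 0.0046..0.0090
-0.12 n6 y 0.0004..0.0056 z 0.0026..0.0085
-0.11 n3 y 0.0022..0.0073 z 0.0040..0.0062
-0.10 n4 y -0.0009..0.0053 z 0.0028..0.0062
-0.09 n5 y -0.0009..0.0048 z 0.0026..0.0077
-0.08 n4 y 0.0023..0.0043 z 0.0021..0.0092
-0.07 n5 y -0.0007..0.0052 z 0.0034..0.0092
-0.05 n21 y 0.0006..0.0175 z -0.0102..0.0203
-0.04 n32 y -0.0010..0.0162 z -0.0078..0.0192
-0.03 n1 y 0.0082..0.0082 z 0.0105..0.0105
-0.02 n4 y 0.0188..0.0192 z 0.0040..0.0209
-0.01 n14 y -0.0102..0.0218 z -0.0073..0.0216
0.00 n53 y -0.0151..0.0209 z -0.0147..0.0205
0.01 n39 y -0.0163..0.0213 z -0.0137..0.0205
0.02 n13 y -0.0005..0.0090 z -0.0009..0.0115
0.03 n12 y -0.0007..0.0088 z -0.0011..0.0113
0.04 n8 y 0.0036..0.0070 z -0.0005..0.0109
0.05 n12 y 0.0030..0.0086 z -0.0006..0.0116
0.06 n9 y 0.0010..0.0104 z -0.0012..0.0114
0.07 n25 y -0.0093..0.0101 z -0.0033..0.0140
```

View pics/pre.png

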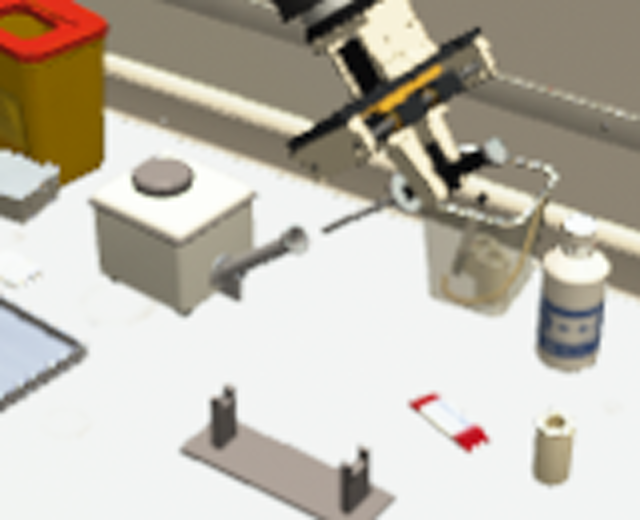

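The rod is tilted and the shaft runs from crop (388,208) to the tip at (325,232). The funnel mouth is at about (296,240), almost on the shaft's line. I'll measure the tube in tool axes in this same view.

```bash
python3 - <<'E'
from h import *
from scipy.optimize import least_squares
for f in('scene0.npz','scene1.npz','pre.npz'):
    c=dict(np.load(f));P=cloud(c).reshape(-1,3);s=r.get_state()
    A=R.from_euler('xyz',s['eef_rot'],degrees=True);Q=A.inv().apply(P-s['tcp_pos'])
    ok=(c['range_z'].ravel()>0)&(abs(Q[:,1])<.03)&(abs(Q[:,2]-.006)<.03)&(Q[:,0]<-.18)&(Q[:,0]>-.28)&(P[:,2]>.03)
    print(f,'xmax',Q[ok,0].max().round(4))
    for a in np.arange(-.28,-.18,.01):
        k=ok&(Q[:,0]>=a)&(Q[:,0]<a+.01)
        if k.any():print('%.2f n%d y %.4f..%.4f med %.4f z %.4f..%.4f'%(a,k.sum(),*np.percentile(Q[k,1],[3,97]),np.median(Q[k,1]),*np.percentile(Q[k,2],[3,97])))
    # circle fit (radius 9) on plain tube cross-section, axis parallel + small tilt
    k=ok&(Q[:,0]<-.225);q=Q[k]
    g=lambda p:np.hypot(q[:,1]-p[0]-p[2]*(q[:,0]+.22),q[:,2]-p[1]-p[3]*(q[:,0]+.22))-.009
    o=least_squares(g,[0,.006,0,0],loss='soft_l1',f_scale=.002);print('tube axis at x=-.22: y,z',o.x.round(4),'res',np.median(abs(g(o.x))).round(4))
    k=(c['range_z'].ravel()>0)&(abs(Q[:,1])<.012)&(abs(Q[:,2]-.006)<.012)&(Q[:,0]<-.06)&(Q[:,0]>-.155)
    if f=='pre.npz':
        q=Q[k];g2=lambda p:np.hypot(q[:,1]-p[0]-p[2]*(q[:,0]+.11),q[:,2]-p[1]-p[3]*(q[:,0]+.11))-.004
        o=least_squares(g2,[0,.006,0,0],loss='soft_l1',f_scale=.002);print('rod axis at x=-.11: y,z',o.x.round(4),'res',np.median(abs(g2(o.x))).round(4))
E
```

```text
scene0.npz xmax -0.1955
-0.28 n8 y -0.0002..0.0067 med 0.0044 z -0.0055..0.0109
-0.27 n9 y 0.0007..0.0084 med 0.0046 z -0.0039..0.0085
-0.26 n5 y 0.0026..0.0074 med 0.0042 z -0.0060..0.0100
-0.25 n9 y 0.0013..0.0093 med 0.0071 z -0.0049..0.0100
-0.24 n9 y -0.0005..0.0096 med 0.0040 z -0.0061..0.0079
-0.23 n6 y 0.0030..0.0076 med 0.0066 z -0.0020..0.0094
-0.22 n12 y -0.0109..0.0095 med -0.0000 z -0.0052..0.0121
-0.21 n18 y -0.0138..0.0127 med -0.0076 z -0.0059..0.0135
-0.20 n22 y -0.0143..0.0138 med -0.0031 z -0.0110..0.0155
tube axis at x=-.22: y,z [-0.0013  0.0023  0.0298 -0.0066] res 0.0013
scene1.npz xmax -0.1959
-0.28 n2 y 0.0049..0.0050 med 0.0050 z 0.0040..0.0073
-0.20 n2 y -0.0061..0.0025 med -0.0018 z 0.0154..0.0158
tube axis at x=-.22: y,z [-0.0038  0.0055  0.0002  0.    ] res 0.0
pre.npz xmax -0.1932
-0.28 n7 y 0.0031..0.0086 med 0.0058 z -0.0041..0.0086
-0.27 n9 y 0.0009..0.0099 med 0.0048 z -0.0056..0.0101
-0.26 n6 y 0.0000..0.0079 med 0.0044 z -0.0055..0.0080
-0.25 n10 y 0.0014..0.0095 med 0.0058 z -0.0046..0.0104
-0.24 n8 y 0.0032..0.0102 med 0.0052 z -0.0063..0.0079
-0.23 n8 y 0.0032..0.0079 med 0.0055 z -0.0049..0.0089
-0.22 n11 y -0.0126..0.0098 med -0.0079 z -0.0034..0.0089
-0.21 n25 y -0.0147..0.0122 med -0.0052 z -0.0084..0.0127
-0.20 n16 y -0.0136..0.0143 med -0.0041 z -0.0112..0.0157
tube axis at x=-.22: y,z [-0.0009  0.0024  0.0155 -0.0157] res 0.001
rod axis at x=-.11: y,z [ 0.0004  0.0065 -0.0035  0.0098] res 0.0008
```

```bash
python3 -m crank '[[[0,0,0],[-0.5,-0.1,-0.4],1],[[0,0,0],[-1,0,0],1],[[0,0,0],[-1,0,0],1],[[0,0,0],[-1,0,0],1],[[0,0,0],[-0.7,0,0],1],[[0,0,0],[-0.7,0,0],1]]'; python3 -m crank '[[[0,0,0],[-0.7,0,0],1],[[0,0,0],[-0.7,0,0],1],[[0,0,0],[0,0,0],1]]'
```

```text
time_s: 11.5
tcp_pos: [0.6067, -0.1675, 0.2128]
eef_rot: [-179.8, -40.0, -94.1]
contact_force: [-0.6, -0.5, -0.6]
gripper_width: 0.0135
gripper_force: 45.0
time_s: 11.8
tcp_pos: [0.6076, -0.157, 0.2038]
eef_rot: [-179.9, -40.0, -94.1]
contact_force: [-0.1, -1.0, -1.0]
gripper_width: 0.0133
gripper_force: 45.0
```

```bash
python3 -m crank '[[[0,0,0],[-1,0,0],1],[[0,0,0],[-1,0,0],1],[[0,0,0],[-1,0,0],1],[[0,0,0],[-1,0,0],1],[[0,0,0],[-1,0,0],1],[[0,0,0],[-1,0,0],1]]'; python3 -m crank '[[[0,0,0],[-0.8,0,0],1],[[0,0,0],[-0.6,0,0],1],[[0,0,0],[-0.4,0,0],1],[[0,0,0],[-0.3,0,0],1],[[0,0,0],[-0.2,0,0],1],[[0,0,0],[0,0,0],1]]'
```

```text
time_s: 12.4
tcp_pos: [0.6109, -0.111, 0.1652]
eef_rot: [-179.8, -40.0, -94.2]
contact_force: [-0.2, 0.1, -0.0]
gripper_width: 0.0136
gripper_force: 45.0
time_s: 13.0
tcp_pos: [0.6122, -0.0941, 0.1511]
eef_rot: [-179.8, -40.0, -94.2]
contact_force: [-0.1, 0.2, -0.4]
gripper_width: 0.0135
gripper_force: 45.0
```

```bash
python3 -m crank '[[[0,0,0],[-0.2,0,0],1],[[0,0,0],[-0.2,0,0],1],[[0,0,0],[0,0,0],1]]'
```

```text
time_s: 13.3
tcp_pos: [0.6123, -0.0915, 0.1489]
eef_rot: [-179.8, -40.1, -94.2]
contact_force: [-0.2, -2.8, 1.2]
gripper_width: 0.0137
gripper_force: 45.0
```

```bash
python3 -m crank '[[[0,0,0],[-0.1,0,0],1],[[0,0,0],[-0.1,0,0],1],[[0,0,0],[0,0,0],1]]'
```

```text
time_s: 13.6
tcp_pos: [0.6122, -0.0913, 0.1489]
eef_rot: [-179.8, -40.2, -94.3]
contact_force: [1.0, -10.4, 7.8]
gripper_width: 0.0135
gripper_force: 45.0
```

```bash
python3 -m crank '[[[0,0,0],[-0.05,0,0],1],[[0,0,0],[0,0,0],1],[[0,0,0],[0,0,0],1]]'; python3 - <<'E'
from h import *
c=cap('scene');im=c['color'][140:215,250:350,::-1]
cv2.imwrite('pics/ins.png',cv2.resize(im,None,fx=7,fy=7,interpolation=cv2.INTER_CUBIC))
E
```

```text
time_s: 13.9
tcp_pos: [0.6122, -0.0913, 0.1489]
eef_rot: [-179.8, -40.2, -94.3]
contact_force: [1.3, -12.3, 8.4]
gripper_width: 0.0134
gripper_force: 45.0
```

View pics/ins.png

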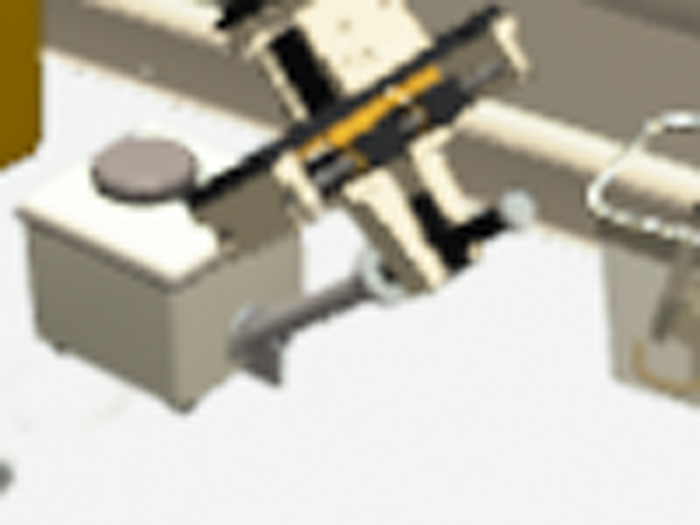

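The collar sits on the funnel mouth at crop (375,275), the shaft is fully inside and the cap is home. Now I'll draw the rod out.

```bash
python3 -m crank '[[[0,0,0],[0.5,0,0],1],[[0,0,0],[1.5,0,0],1],[[0,0,0],[1.5,0,0],1],[[0,0,0],[1.5,0,0],1],[[0,0,0],[1.5,0,0],1],[[0,0,0],[1.5,0,0],1],[[0,0,0],[1.5,0,0],1],[[0,0,0],[1.5,0,0],1]]'; python3 -m crank '[[[0,0,0],[1.5,0,0],1],[[0,0,0],[1.5,0,0],1],[[0,0,0],[1.5,0,0],1],[[0,0,0],[0.8,0,0],1],[[0,0,0],[0,0,0],1]]';  python3 -m crank '[[[0,0,0],[0,2.7,0],1],[[0,0,0],[0,2.7,0],1],[[0,0,0],[0,2.7,0],1],[[0,0,0],[0,2.7,0],1],[[0,0,0],[0,2.7,0],1],[[0,0,0],[0,2.7,0],1],[[0,0,0],[0,0,0],1]]'; python3 - <<'E'
from go import plan
plan([.43,.003,.116],[180,0,-92])
E
```

```text
time_s: 14.75
tcp_pos: [0.6062, -0.1743, 0.2185]
eef_rot: [-179.8, -40.0, -94.2]
contact_force: [-0.1, 0.2, -1.2]
gripper_width: 0.0137
gripper_force: 45.0
time_s: 15.25
tcp_pos: [0.6034, -0.2145, 0.2526]
eef_rot: [-179.7, -40.0, -94.3]
contact_force: [0.3, -0.4, -0.9]
gripper_width: 0.0137
gripper_force: 45.0
time_s: 15.95
tcp_pos: [0.4389, -0.2025, 0.251]
eef_rot: [-179.9, -40.0, -94.1]
contact_force: [-0.2, -0.2, -0.1]
gripper_width: 0.0136
gripper_force: 45.0
turn [  0.62 -40.    -2.  ] shift(now axes) [-24.33   2.36  -2.8 ] shift(final axes) [-20.51   1.61  13.5 ] pose [ 0.4389 -0.2025  0.251 ] [-179.87  -40.01  -94.13] t 15.95 q [ 22.1   3.8 -46.3  39.2 -66.  -51. ] F [-0.2 -0.2 -0.1]
```

```bash
python3 -m crank '[[[0.1,-8,-0.4],[0,0,0],1],[[0.1,-8,-0.4],[0,0,0],1],[[0.1,-8,-0.4],[0,0,0],1],[[0.1,-8,-0.4],[0,0,0],1],[[0.1,-8,-0.4],[0,0,0],1],[[0,0,0],[0,0,0],1]]'; python3 -m crank '[[[0,0,0],[-3.4,0.3,0],1],[[0,0,0],[-3.4,0.3,0],1],[[0,0,0],[-3.4,0.3,0],1],[[0,0,0],[-3.4,0.3,0],1],[[0,0,0],[-3.4,0.3,0],1],[[0,0,0],[-3.4,0,0],1],[[0,0,0],[0,0,0],1]]';  python3 -m crank '[[[0,0,0],[0,0,2],1],[[0,0,0],[0,0,2],1],[[0,0,0],[0,0,2],1],[[0,0,0],[0,0,2],1],[[0,0,0],[0,0,2],1],[[0,0,0],[0,0,2],1],[[0,0,0],[0,0,1.3],1],[[0,0,0],[0,0,0],1]]'; python3 - <<'E'
from go import plan
from rod import *
plan([.43,.003,.116],[180,0,-92])
c,P,Q,s=rod('fin.png',(170,340,120,260))
q=P[159:165,264:277];print('cap z',np.median(q[...,2]))
k=(abs(Q[:,1])<.012)&(abs(Q[:,2]-.006)<.012)&(Q[:,0]<-.06)&(Q[:,0]>-.19);p=P.reshape(-1,3)[k];i=p[:,1]>p[:,1].max()-.012;print('tip',p[i].mean(0),p[:,1].max())
E
```

```text
time_s: 16.55
tcp_pos: [0.443, -0.2038, 0.2519]
eef_rot: [-179.9, 0.3, -92.3]
contact_force: [-0.3, -1.5, -1.1]
gripper_width: 0.0137
gripper_force: 45.0
time_s: 17.25
tcp_pos: [0.4343, 0.005, 0.2511]
eef_rot: [180.0, -0.1, -91.8]
contact_force: [0.5, -0.4, -0.6]
gripper_width: 0.0136
gripper_force: 45.0
time_s: 18.05
tcp_pos: [0.4326, 0.0015, 0.1164]
eef_rot: [179.7, -0.2, -92.0]
contact_force: [0.1, -0.4, -0.9]
gripper_width: 0.0135
gripper_force: 45.0
turn [ 0.27 -0.2  -0.01] shift(now axes) [-0.14  0.26  0.04] shift(final axes) [-0.14  0.26  0.04] pose [0.4326 0.0015 0.1164] [179.73  -0.2  -92.01] t 18.05 q [ 26.6   5.9 -39.1   0.1 -45.3 -28.6] F [ 0.1 -0.4 -0.9]
state [0.4326 0.0015 0.1164] [179.73  -0.2  -92.01]
shaft n 10 x -0.1576 y=0.089x+0.0139 z=-0.087x+-0.0089 mid [-0.149   0.0006  0.004 ]
-0.16 n4 y -0.0019..0.0023 z 0.0020..0.0087
-0.15 n5 y -0.0023..0.0035 z 0.0020..0.0062
-0.14 n1 y 0.0002..0.0002 z 0.0024..0.0024
-0.05 n1 y 0.0020..0.0020 z 0.0065..0.0065
-0.04 n3 y 0.0045..0.0073 z 0.0136..0.0167
-0.02 n1 y 0.0209..0.0209 z 0.0078..0.0078
-0.01 n9 y -0.0085..0.0219 z -0.0047..0.0174
0.00 n50 y -0.0210..0.0198 z -0.0135..0.0185
0.01 n22 y -0.0064..0.0192 z -0.0132..0.0125
0.02 n12 y -0.0060..0.0082 z -0.0027..0.0107
0.03 n12 y -0.0043..0.0080 z -0.0016..0.0098
0.04 n15 y -0.0059..0.0067 z -0.0024..0.0111
0.05 n13 y -0.0040..0.0103 z -0.0019..0.0108
0.06 n14 y -0.0034..0.0095 z -0.0055..0.0090
0.07 n14 y -0.0072..0.0081 z -0.0017..0.0123
cap z 0.25795987284681127
tip [0.43792628 0.15393973 0.11166631] 0.1590026560275486
```

View pics/fin.png

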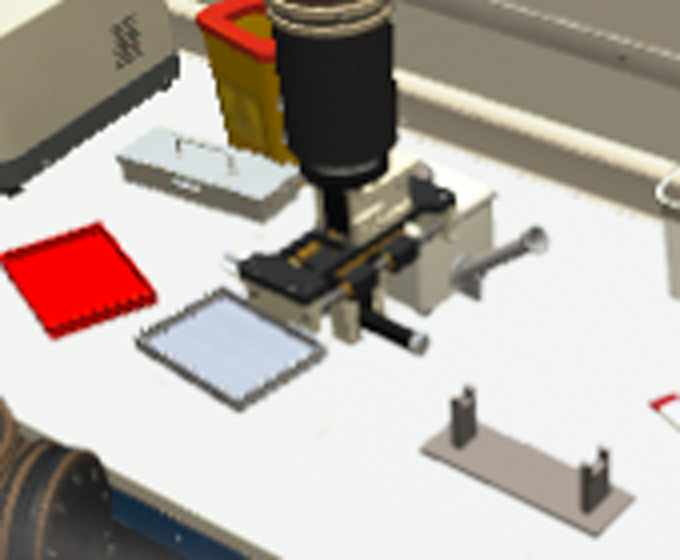

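The rod is level with its tip end at about (240,265) in the crop, hidden only by perspective; its depth reads (0.438, 0.16, 0.112). The dish's corners average to crop (231,349), which gives (0.435, 0.167), within about 10 mm. I'll let it settle and hand in.

```bash
python3 -m crank '[[[0,0,0],[-0.2,0,0],1],[[0,0,0],[0,0,0],1],[[0,0,0],[0,0,0],1],[[0,0,0],[0,0,0],1],[[0,0,0],[0,0,0],1],[[0,0,0],[0,0,0],1]]' && python3 -c "
from plant import r
s=r.get_state();print(abs(s['qd']).max(),s['contact_force'])
print(r.close_job())"
```

```text
time_s: 18.7
tcp_pos: [0.4341, 0.0041, 0.1184]
eef_rot: [180.0, 0.0, -92.0]
contact_force: [-1.0, 0.1, -0.7]
gripper_width: 0.0135
gripper_force: 45.0
0.1608770472711923 [-0.99028994  0.09884792 -0.65132828]
the job is handed in; nothing more can be done
None
```

The job is handed in at 18.7 s (the hand-in call returned no verdict): I pressed the cap home, seated the rod in the dip tube to its collar and drew it out, and the gripper now holds it level and still with its tip about 0.11 m above the worktop over the drip dish.

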